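# Set the preload and hold the cam press at its highest lift

## Task

A repaired machine knob sits on the lift table of the small cam press and must be squeezed while its glue grips. First, with the cam lever still down, set the press's preload lever (the short one on the round dial) to 60 degrees, the long thick tick; then take the cam lever by its black handle and swing it up to the upright position where the cam lifts the table highest. The lever is sprung, so finish while still holding the handle there, and do not knock over or shove the loose things around the press.

Things in the scene. Friction and masses are not known exactly. Their poses are not given: they have to be found in the camera images.
- press: grey cam press fixed to the desk, base plate 170 x 190 x 16 mm. Origin on the desk surface, 40 mm in from the plate's rear edge, half-way across. +x points to its rear, -x to its front (dial, black handles), +y left, z up. Two guide posts with a bridge, top 182 mm up, at x = -10 mm; other fixed parts are lower. A steriliser box 170 mm high stands to its right (world x 0.26 to 0.48, y -0.16 to 0.14).
- preload_axis (a point): point on the vertical axis of the preload lever, 135 mm above the desk (level with the middle of its grip); at press x = -85, y = +60 mm, over the centre of a round dial of 116 mm diameter whose top is 83 mm above the desk
- preload_grip (a point): grip point of the preload lever: on an upright black round post 16 mm in diameter that stands at the end of the flat lever arm, 45 mm from the axis; the post is bare from 96 to 153 mm above the desk and this point is 135 mm above the desk. It moves with the lever
- preload_lever (a joint): angle of the preload lever, rad, 0 to 2.1. At 0 the arm points along press -y (right); growing values turn it clockwise seen from above (at 1.57 it points to press -x). Raised dark ticks on the dial every 30 degrees from 0 to 120; the 60 degree one (1.047 rad) is long and thick (16 x 4 mm). It starts between 0 and 0.6, needs about 1.5 N at the grip and stays where it is left
- cam_axis (a point): point on the cam lever's hinge axis, which is level and runs along press x, 100 mm above the desk; this point is level with the middle of the handle's bar along x (press x = -80, y = 0)
- cam_handle (a point): handle of the cam lever: level round black bar, 14 mm diameter, 64 mm long, along press x, at the end of the flat steel lever. Point on its centreline, 100 mm from the hinge axis; the bar reaches 28 mm to the front, 36 mm to the rear, where the last 6 mm are in the lever. Pinch it from above across press y; it turns in the grip. Starts right (-y) of the hinge, 135 to 165 mm up; upright it is 200 mm up
- cam_lever (a joint): angle of the cam lever, rad, 0 to 2.2. At 0 it leans to the right (press -y), 69 degrees from upright; growing values swing it up and over to the left. At 1.20 it is upright and the lift is highest; beyond that the table sinks again. Starts between 0 and 0.3. A spring pulls it back (4 N at the handle when upright, plus 1.5 N friction): let go there, it falls back to about 0.5
- lift_table (a joint): height of the lift table above its lowest place, m; it rests by its weight on the cam: 0 with the cam lever at 0, highest about 0.0102 with the lever upright (1.20 rad)
- polish_1: red nail-polish bottle, 26 x 26 x 76 mm, loose, stands right of the press; bystander to be left standing. Origin under its centre
- polish_2: blush-pink nail-polish bottle, 26 x 26 x 76 mm, loose, stands left of the press near its front; bystander to be left standing. Origin under its centre
- polish_3: blue nail-polish bottle, 26 x 26 x 76 mm, loose, stands left of the press; bystander to be left standing. Origin under its centre
- strap_roll: rolled black strap, 43 mm across, 38 mm high, loose, between robot and press; bystander to be left standing. Origin under its centre
- mask_bowl: bowl 104 mm across, 48 mm high, loose, right of the steriliser; bystander to be left standing. Origin under its centre
- white_jar: white lidded jar, 70 mm across, 82 mm high, loose, right of the steriliser; bystander to be left standing. Origin under its centre

How it is judged:
On the way:
1. preload lever set to 60 degrees (within 7 degrees) and at rest while the cam lever is still down (below 0.5 rad) (value of joint preload_lever between 0.927 and 1.167 rad and value of joint cam_lever between -0.1 and 0.5 rad and velocity of joint preload_lever between -0.05 and 0.05 rad/s), for 0.3 s.
At the end, for the whole second after the job is handed in: The cam lever is upright (1.20 rad within 0.12), still, with the lift table at its highest (above 9.5 mm), the fingers are still bearing on it (over 1 N), and the preload lever is still at 60 degrees within 7 degrees (1.047 rad within 0.12) (value of joint preload_lever between 0.927 and 1.167 rad and value of joint cam_lever between 1.08 and 1.32 rad and value of joint lift_table above 0.0095 m and velocity of joint cam_lever between -0.1 and 0.1 rad/s and contact force between the fingers and cam_lever above 1 N); the arm keeps its last pose, push and grip.
It fails at once if a loose thing round the press is knocked over or shoved more than 4 cm (distance of any of polish_1, polish_2, polish_3, strap_roll, mask_bowl, white_jar from where it was at the start of the episode above 0.04 m or angle between any of polish_1, polish_2, polish_3, strap_roll, mask_bowl, white_jar's own z axis and vertical above 0.6 rad).
It also fails if it takes over 58 s, if anything falls off the work surface, if the arm or the gripper's body presses on something with over 40 N, if the wrist force passes 120 N, or if a joint passes its speed limit or range.

## Robot

A 6-joint arm with a two-finger parallel gripper is mounted at the origin on the work surface; the furniture and walls round the work are solid. World frame = base frame: x ahead of the robot, y to its left, z up, the work surface at z = 0. Lengths are in m, angles in rad, forces in N, time in s.
With the tool pointing down it reaches from about 0.15 to 0.775 m from the base axis. Payload 6.1 kg.
Tool frame: the origin (TCP) lies at the very end of the fingers, on their centre line; the grasp point (between the pads) lies grip_depth behind it (grip_depth is the distance from the TCP to the grasp point, in m); z points along the fingers, y is the direction in which the jaws open and shut (so a half turn about z gives the same grasp; the last joint's range is limited). The gripper opens to 85 mm and grips with 20 to 120 N. Pads are 22 mm wide; open, the fingers measure 114 mm over their backs; the gripper's body (76 mm by 85 mm) begins 54 mm behind the grasp point. The pads swing forward as they close: fully open they stand 13 mm farther back than shut.
Start: joints at [-1.183, 0.126, -0.04, 1.405, 0, 1.571], TCP at [0.199, -0.486, 0.231] pointing down, gripper open.
Joint ranges: [-2.72, 2.72], [-0.95, 1.95], [-1.27, 1.35], [-1.78, 2.02], [-1.46, 1.47], [-3.14, 3.14]. Speed limits (rad/s): [2.39, 2.39, 3.01, 3.14, 3.14, 3.14].

## Interface

Orientations are given as a rotation vector (axis times angle).
In Python, from station import read_state, snapshot, get_calibration, hand_in, boxes_of, cut_out, pinpoint, grip_depth gives the robot as it stands.
- The arm moves only by the tool apply_moves, never from a script. Its argument "targets" is a list of rows, each a list of 5 numbers: the closure, from 0 (fully open) to 1 (shut), then the shift along the tool's x, y, z normalised to -1 to 1, where 1 is 50 mm, then the turn about the tool's z normalised to -1 to 1, where 1 is 0.08 rad. A call has 1 to 8 rows; each row shifts and turns the commanded pose from where the row before left it, along the tool's axes as they then stand; what a row does not reach is not made up. A row lasts 1/10 s, in which the tool goes at most 50 mm and 8.59 degrees, less where a joint would pass 70% of its speed; a pose out of reach is approached as far as the arm can. A call with a number of a shift or a turn outside -1 to 1 is refused whole. A call with a gripper value outside its range is refused whole. The fingers move at their own pace and stop on an object; the grip force is fixed at half the most. Time passes only in rows, so rows that do not move let the fingers close. It gives the time, the measured TCP pose, the force and the opening at its end, in the units of the state.
- read_state(): the state, without advancing time (a new reading comes with each control period).
- snapshot(name): name is "scene" or "top" or "wrist"; returns (picture, depth): 384x512x3 uint8, red, green, blue; 384x512 float32, m along the optical axis (not along the pixel's ray), 0 where there is no reading.
- get_calibration(name): a dict with "intrinsics" (3x3 intrinsics, pixels), "camera_from_world" (4x4, takes a point from world to camera coordinates); the wrist camera has in their place "tool_from_camera" (4x4, takes a point from camera to tool coordinates, whose origin is the TCP and whose axes are the flange's). Camera axes: x right, y up, looking along -z (the intrinsics and any distortion apply to the point x, -y, -z); pixel columns grow to the right and rows downward; lengths in m; the calibration is good to about 2 mm. A picture is of the moment at which its call begins: read the wrist's pose just before it. get_calibration takes no time and is no camera call.
- hand_in(): hands the job in, once; it reports no verdict.
Trained networks look in the newest picture that a camera, given by its name, has taken for a name from the list of things; names that differ only in an ending like _2 or _b are one class to them, and where a whole thing is asked for, a point or a joint stands for the part that bears it (a point fixed in the world has none). Each returns a list of dicts, best first, with "p" (0 to 1); they miss things now and then, are a little off and sometimes report something else, mostly with a low value. They report only what shows in the picture. A call takes as long as a camera call.
- boxes_of(camera, query): "rect" ([left, top, width, height] in pixels, round what is visible of it).
- cut_out(camera, query): "mask" (384x512 bool, what is visible of it) and "rect" ([left, top, width, height] in pixels, round what is visible of it).
- pinpoint(camera, query): "pixel" ([column, row] in pixels: a listed point, or the origin of a listed thing).
The state is a dict: "time_s": time; "joints": joint angles; "qd": joint speeds; "tau": joint torques, N m; "tool_pos": TCP position; "tcp_rot": TCP orientation; "contact_force": force on the tool from outside, world axes, zero at the start; "moment": the same for the moment, N m; "gripper_width": finger opening in m.
Only numpy, scipy, OpenCV 4.12 (cv2) and the standard library are available. Lean on these libraries where they do the work, as an engineer would, in place of code of your own. Each camera call takes 0.05 s, during which the arm holds its last target.

## Working session

There is one attempt and no reset: what is moved stays moved. The work goes in short steps, Python scripts to look and compute and a tool call to move; the robot and the scene stay as the last step left them, time stands still between calls to the robot, and variables do not carry over. Pictures are saved under pics/ and viewed, and the job is handed in when it is done.

Besides the shell and the picture viewer there is one more tool, called after "Call:" in YAML: its name, and indented under it one key for each argument. apply_moves: Moves the arm, as the interface text tells. Its arguments: {"type":"object","properties":{"targets":{"type":"array"}},"required":["targets"]}

```bash
mkdir -p pics; ls; cat > h.py <<'E'
import numpy as np, cv2
from station import *
from scipy.spatial.transform import Rotation as R
def save(name,fn):
    im,d=snapshot(name); cv2.imwrite('pics/'+fn,im[:,:,::-1]); np.save('pics/'+fn+'.npy',d); return im,d
def w2c(name,st=None):
    c=get_calibration(name)
    if name!='wrist': return np.array(c['intrinsics']),np.array(c['camera_from_world'])
    T=np.eye(4);T[:3,:3]=R.from_rotvec(st['tcp_rot']).as_matrix();T[:3,3]=st['tool_pos']
    return np.array(c['intrinsics']),np.linalg.inv(T@np.array(c['tool_from_camera']))
def ray(K,M,px):
    Mi=np.linalg.inv(M); d=np.array([(px[0]-K[0,2])/K[0,0],-(px[1]-K[1,2])/K[1,1],-1.])
    return Mi[:3,3],Mi[:3,:3]@d
def atz(K,M,px,z):
    o,d=ray(K,M,px); return o+d*(z-o[2])/d[2]
def dep(K,M,px,dd):
    o,d=ray(K,M,px); return o+d*dd
def proj(K,M,p):
    q=M[:3,:3]@np.array(p)+M[:3,3]; return np.array([K[0,0]*q[0]/-q[2]+K[0,2],K[1,1]*-q[1]/-q[2]+K[1,2]])
E
python3 - <<'E'
from h import *
s=read_state(); print(s); print(grip_depth if not callable(grip_depth) else grip_depth())
for n in ['scene','top','wrist']:
    im,d=save(n,n+'0.png'); print(n,get_calibration(n))
    if n=='wrist': continue
    K,M=w2c(n)
    for q in ['press','preload_axis','preload_grip','cam_axis','cam_handle','polish_1','polish_2','polish_3','strap_roll']:
        print(n,q,[(np.round(r['pixel']),round(r['p'],2)) for r in pinpoint(n,q)][:4])
E
```

```text
pics
{'time_s': 0.0, 'joints': array([-1.18299313e+00,  1.26378481e-01, -4.05998020e-02,  1.40540439e+00,
        1.42454241e-05,  1.57082797e+00]), 'qd': array([-0.00154032, -0.00075768, -0.00015552,  0.00123426,  0.00024921,
        0.00073054]), 'tau': array([-2.51303481e-04, -4.35912967e+01,  3.52923954e+01,  1.73074845e-02,
       -9.86024702e-05, -4.15959022e-06]), 'tool_pos': array([ 0.19838184, -0.48563653,  0.23053303]), 'tcp_rot': array([-3.08119833e+00, -6.05000574e-01,  4.58002121e-04]), 'contact_force': array([-0.13231456,  0.29082354, -0.83227984]), 'moment': array([ 0.00252093, -0.0519752 ,  0.01529137]), 'gripper_width': 0.08553697424365304}
0.0187
scene {'intrinsics': array([[443.08947433,   0.        , 257.24117765],
       [  0.        , 443.08947433, 192.07496282],
       [  0.        ,   0.        ,   1.        ]]), 'camera_from_world': array([[-0.86683714,  0.49855979, -0.00561328,  0.33477483],
       [-0.40779409, -0.70245686,  0.58331667,  0.16683503],
       [ 0.28687515,  0.50792962,  0.81222543, -1.55165068],
       [ 0.        ,  0.        ,  0.        , 
[... 1537 characters left out ...]
, 217.]), 0.51)]
top polish_3 [(array([152., 207.]), 0.68), (array([194., 135.]), 0.53), (array([172., 217.]), 0.51)]
top strap_roll [(array([195., 261.]), 0.62)]
wrist {'intrinsics': array([[279.81419639,   0.        , 253.70527045],
       [  0.        , 279.81419639, 193.79922022],
       [  0.        ,   0.        ,   1.        ]]), 'tool_from_camera': array([[-2.38736819e-04,  9.60048964e-01,  2.79831967e-01,
         7.17632490e-02],
       [ 9.99999954e-01,  1.76501270e-04,  2.47601970e-04,
         2.42858300e-04],
       [ 1.88319317e-04,  2.79832013e-01, -9.60048962e-01,
        -1.42153345e-01],
       [ 0.00000000e+00,  0.00000000e+00,  0.00000000e+00,
         1.00000000e+00]])}
```

```bash
python3 - <<'E'
from h import *
for n in ['scene','top']:
    im=cv2.imread(f'pics/{n}0.png')
    c=im[200:340,200:400] if n=='scene' else im[110:290,110:310]
    cv2.imwrite(f'pics/{n}0c.png',cv2.resize(c,None,fx=3.3,fy=3.3,interpolation=cv2.INTER_CUBIC))
K,M=w2c('top');K2,M2=w2c('scene')
def tri(a,b):
    o1,d1=ray(K,M,a);o2,d2=ray(K2,M2,b)
    A=np.stack([d1,-d2],1);t=np.linalg.lstsq(A,o2-o1,rcond=None)[0]
    return (o1+d1*t[0]+o2+d2*t[1])/2,np.linalg.norm(o1+d1*t[0]-o2-d2*t[1])
for q,a,b,z in [('press',(170,169),(280,300),0),('paxis',(178,194),(305,246),.135),('pgrip',(191,185),(290,251),.135),('camax',(192,182),(285,260),.1),('camh',(205,150),(248,249),.15),('strap',(195,261),(340,236),0)]:
    print(q,tri(a,b),atz(K,M,a,z).round(3),atz(K2,M2,b,z).round(3))
for a in [(152,207),(194,135),(172,217)]: print(atz(K,M,a,0).round(3))
for a in [(328,297),(326,276),(241,309)]: print(atz(K2,M2,a,0).round(3))
E
```

```text
press (array([0.52294074, 0.36825643, 0.02228905]), np.float64(0.007070281300311187)) [0.526 0.376 0.   ] [0.52  0.359 0.   ]
paxis (array([0.42370937, 0.31228255, 0.14636137]), np.float64(0.0037818061516225656)) [0.427 0.313 0.135] [0.418 0.309 0.135]
pgrip (array([0.45606983, 0.28908288, 0.11296001]), np.float64(0.009090662823764877)) [0.455 0.282 0.135] [0.46  0.302 0.135]
camax (array([0.47170509, 0.2926099 , 0.08181718]), np.float64(0.008027172289176227)) [0.471 0.287 0.1  ] [0.474 0.303 0.1  ]
camh (array([0.55347805, 0.25203456, 0.15161291]), np.float64(0.007402133526312271)) [0.551 0.255 0.15 ] [0.556 0.249 0.15 ]
strap (array([ 0.25709956,  0.27022117, -0.00863713]), np.float64(0.009970933305515125)) [0.261 0.266 0.   ] [0.257 0.277 0.   ]
[0.405 0.413 0.   ]
[0.64  0.317 0.   ]
[0.381 0.349 0.   ]
[0.401 0.418 0.   ]
[0.369 0.363 0.   ]
[0.625 0.327 0.   ]
```

View pics/scene0.png

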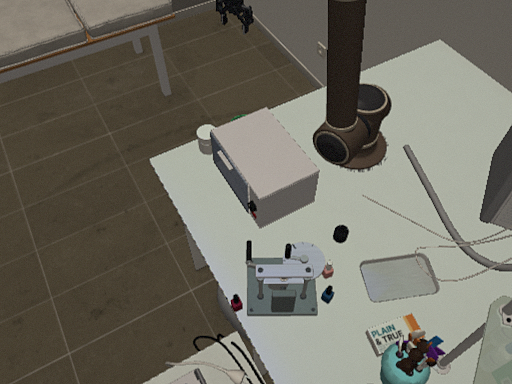

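View pics/top0.png

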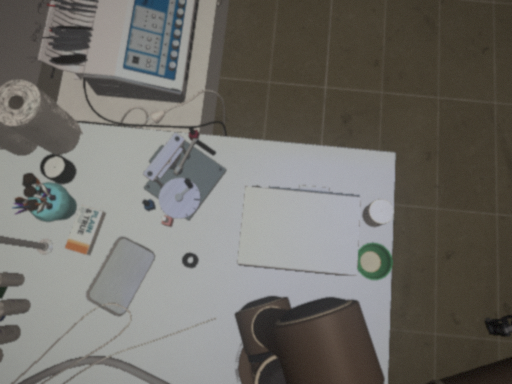

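View pics/scene0c.png

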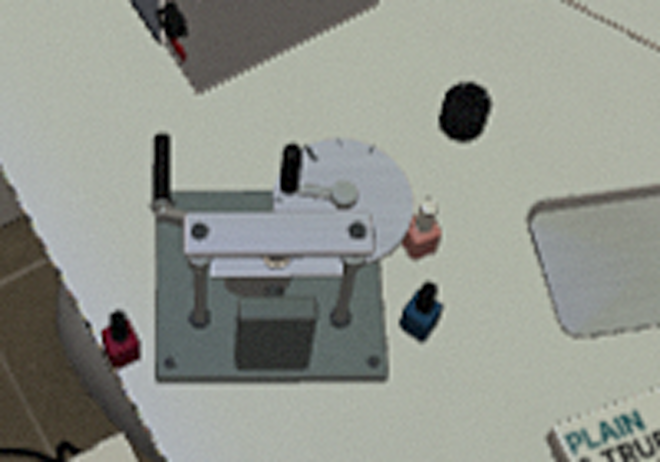

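View pics/top0c.png

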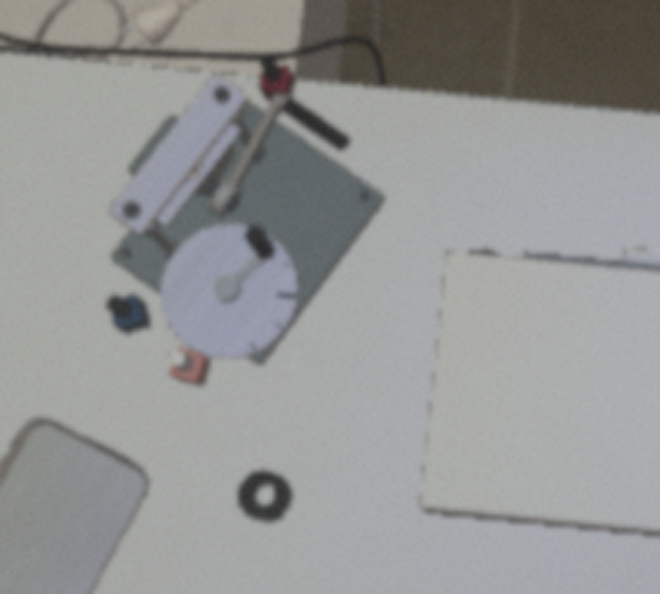

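```bash
cat >> h.py <<'E'
def pw(pose,p):
    x,y,a=pose; c,s=np.cos(a),np.sin(a); return np.array([x+c*p[0]-s*p[1],y+s*p[0]+c*p[1],p[2]])
E
python3 - <<'E'
from h import *
from scipy.optimize import least_squares
K,M=w2c('top');K2,M2=w2c('scene')
def T(a,b): return (110+a/3.3,110+b/3.3)
def S(a,b): return (200+a/3.3,200+b/3.3)
for p in [T(383,196),T(262,362),T(112,257)]: print('top',atz(K,M,p,.016))
for p in [S(157,380),S(387,380),S(157,190)]: print('sc',atz(K2,M2,p,.016))
for lx,ly in [(.17,.19),(.19,.17)]:
    f=.04-lx
    obs=[(0,T(383,196),(f,-ly/2,.016)),(0,T(262,362),(f,ly/2,.016)),(0,T(112,257),(.04,ly/2,.016)),(0,T(230,290),(-.085,.06,.083)),
     (1,S(157,380),(.04,-ly/2,.016)),(1,S(387,380),(.04,ly/2,.016)),(1,S(157,190),(f,-ly/2,.016))]
    C=[(K,M),(K2,M2)]
    fun=lambda v:np.concatenate([proj(*C[c],pw(v,p))-np.array(o) for c,o,p in obs])
    r=least_squares(fun,[.52,.37,.8]);print(lx,r.x,r.cost,fun(r.x).reshape(-1,2).round(1).tolist())
E
```

```text
top [0.53713483 0.20555941 0.016     ]
top [0.37635266 0.29462785 0.016     ]
top [0.45705314 0.44052475 0.016     ]
sc [0.62091991 0.35667776 0.016     ]
sc [0.46042304 0.44942797 0.016     ]
sc [0.53775992 0.20773509 0.016     ]
0.17 [0.52013   0.3649188 1.0638978] 6.45018816764351 [[0.2, -0.9], [-1.0, 0.7], [-1.9, 0.0], [-0.6, -0.2], [-1.1, -0.6], [0.5, -1.8], [-1.1, -0.3]]
0.19 [0.52252872 0.37305958 1.09742509] 50.743566102825156 [[1.3, 2.5], [5.7, -0.2], [-1.9, -2.9], [-2.2, -1.7], [3.9, 3.4], [-1.9, 0.2], [1.2, -3.1]]
```

```bash
cat >> h.py <<'E'
def theta(st):
    m=R.from_rotvec(st['tcp_rot']).as_matrix(); return np.arctan2(m[1,0],m[0,0])
def plan(wps,start=None,step=.045,tstep=.075):
    """wps: list of (x,y,z,theta); returns suggested rows"""
    s=read_state()
    if start is None: cur=np.array([*s['tool_pos'],theta(s)])
    else: cur=np.array(start,float)
    out=[]
    for w in wps:
        w=np.array(w,float); d=w-cur; d[3]=(d[3]+np.pi)%(2*np.pi)-np.pi
        n=max(1,int(np.ceil(max(np.abs(d[:3]).max()/step,np.linalg.norm(d[:3])/.05,abs(d[3])/tstep))))
        w[3]=cur[3]+d[3]; beg=cur.copy()
        for i in range(1,n+1):
            g=beg+(w-beg)*i/n; e=g-cur; c,sn=np.cos(cur[3]),np.sin(cur[3])
            r=np.round([ (c*e[0]+sn*e[1])/.05,(sn*e[0]-c*e[1])/.05,-e[2]/.05,-e[3]/.08],2)
            out.append(r.tolist())
            cur=cur+np.array([(c*r[0]+sn*r[1])*.05,(sn*r[0]-c*r[1])*.05,-r[2]*.05,-r[3]*.08])
    print('end',cur.round(4))
    for i in range(0,len(out),8): print(out[i:i+8])
E
python3 - <<'E'
from h import *
P=(.520,.365,1.064)
v=pw(P,(-.09,.01,.30)); print(v)
plan([(.199,-.486,.30,.386),(.30,-.1,.30,.7),(*v,1.064)])
E
```

```text
[0.46757287 0.29116643 0.3       ]
end [0.4673 0.2912 0.2998 1.0638]
[[0.0, 0.0, -0.69, 0.01], [0.01, 0.0, -0.68, 0.01], [0.53, -0.71, -0.0, -0.44], [0.56, -0.69, -0.0, -0.43], [0.58, -0.67, -0.0, -0.44], [0.6, -0.65, -0.0, -0.43], [0.62, -0.63, -0.0, -0.44], [0.65, -0.61, -0.0, -0.43]]
[[0.66, -0.58, -0.0, -0.44], [0.69, -0.56, -0.0, -0.44], [0.71, -0.54, -0.0, -0.43], [0.84, -0.42, -0.0, -0.51], [0.87, -0.39, -0.0, -0.5], [0.87, -0.36, -0.0, -0.51], [0.89, -0.32, -0.0, -0.5], [0.9, -0.28, -0.0, -0.51]]
[[0.92, -0.25, -0.0, -0.5], [0.92, -0.21, -0.0, -0.51], [0.93, -0.17, -0.0, -0.51], [0.93, -0.14, -0.0, -0.5]]
```

Call:
apply_moves:
  targets:
    - [0, 0, 0, -0.7, 0]
    - [0, 0, 0, -0.7, 0]
    - [0, 0.53, -0.7, 0, -0.44]
    - [0, 0.56, -0.7, 0, -0.44]
    - [0, 0.58, -0.67, 0, -0.44]
    - [0, 0.6, -0.65, 0, -0.44]
    - [0, 0.62, -0.63, 0, -0.44]
    - [0, 0.65, -0.61, 0, -0.44]

```text
time_s: 1.85
tool_pos: [0.2652, -0.2269, 0.3014]
tcp_rot: [3.001, 0.927, 0.001]
contact_force: [0.9, -0.2, -0.2]
gripper_width: 0.0852
```

Call:
apply_moves:
  targets:
    - [0, 0.66, -0.58, 0, -0.44]
    - [0, 0.69, -0.56, 0, -0.44]
    - [0, 0.7, -0.54, 0, -0.43]
    - [0, 0.84, -0.42, 0, -0.5]
    - [0, 0.87, -0.39, 0, -0.5]
    - [0, 0.87, -0.36, 0, -0.5]
    - [0, 0.89, -0.32, 0, -0.5]
    - [0, 0.9, -0.28, 0, -0.5]

```text
time_s: 2.65
tool_pos: [0.3907, 0.1194, 0.3016]
tcp_rot: [2.824, 1.375, 0.002]
contact_force: [0.8, -1.0, -0.2]
gripper_width: 0.0853
```

Call:
apply_moves:
  targets:
    - [0, 0.92, -0.25, 0, -0.5]
    - [0, 0.92, -0.21, 0, -0.5]
    - [0, 0.93, -0.17, 0, -0.5]
    - [0, 0.93, -0.14, 0, -0.5]
    - [0, 0, 0, 0, 0]
    - [0, 0, 0, 0, 0]

```text
time_s: 3.25
tool_pos: [0.4645, 0.2922, 0.3002]
tcp_rot: [2.706, 1.595, -0.003]
contact_force: [0.7, -1.1, 0.6]
gripper_width: 0.0857
```

```bash
cat > look.py <<'E'
import sys
from h import *
s=read_state(); print('t',s['time_s'],'j',s['joints'].round(3),'tcp',s['tool_pos'].round(4),'th',theta(s).round(3),'rv',s['tcp_rot'].round(3),'F',s['contact_force'].round(2),'w',round(s['gripper_width'],4))
im,d=save('wrist',sys.argv[1]); K,M=w2c('wrist',s)
np.savez('last.npz',K=K,M=M,d=d)
P=(.520,.365,1.064)
for q in sys.argv[2:]:
    for r in pinpoint('wrist',q)[:2]:
        px=r['pixel']; z={'preload_axis':.135,'preload_grip':.135,'cam_axis':.1,'cam_handle':.15,'press':0}.get(q,0)
        print(q,px,round(r['p'],2),atz(K,M,px,z).round(4), 'depth',dep(K,M,px,d[int(px[1]),int(px[0])]).round(4))
E
python3 look.py w1.png press preload_axis preload_grip cam_axis cam_handle polish_1 strap_roll
```

```text
t 3.25 j [ 0.562  0.186  0.182  1.569 -0.     2.638] tcp [0.4645 0.2922 0.3002] th 1.065 rv [ 2.706  1.595 -0.003] F [ 0.71 -1.11  0.58] w 0.0857
preload_axis [213.3, 174.4] 0.95 [0.4273 0.3177 0.135 ] depth [0.4148 0.3114 0.0823]
preload_grip [252.3, 177.9] 0.94 [0.4636 0.293  0.135 ] depth [0.4656 0.2965 0.1522]
cam_axis [261.8, 166.0] 0.77 [0.4771 0.2935 0.1   ] depth [0.4759 0.2904 0.0824]
cam_handle [351.0, 170.3] 0.61 [0.5611 0.2525 0.15  ] depth [0.5598 0.2547 0.1561]
polish_1 [177.7, 151.5] 0.8 [0.3654 0.3602 0.    ] depth [0.3904 0.3592 0.0823]
polish_1 [181.9, 105.4] 0.73 [0.4092 0.4153 0.    ] depth [0.417  0.4101 0.038 ]
strap_roll [154.9, 224.8] 0.68 [0.2627 0.2747 0.    ] depth [0.2828 0.2814 0.0374]
```

View pics/w1.png

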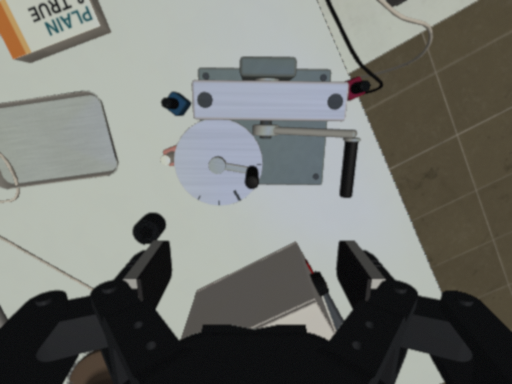

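```bash
python3 - <<'E'
from h import *
L=np.load('last.npz');K,M,d=L['K'],L['M'],L['d']
im=cv2.imread('pics/w1.png')
P=(.520,.365,1.064)
vv,uu=np.mgrid[0:384,0:512]
Mi=np.linalg.inv(M)
pts=np.stack([(uu-K[0,2])/K[0,0]*d,-(vv-K[1,2])/K[1,1]*d,-d],-1)@Mi[:3,:3].T+Mi[:3,3]
c,s=np.cos(P[2]),np.sin(P[2])
X=c*(pts[...,0]-P[0])+s*(pts[...,1]-P[1]);Y=-s*(pts[...,0]-P[0])+c*(pts[...,1]-P[1]);Z=pts[...,2]
dark=im.max(2)<60
def rng(m): print(m.sum(), 'X',np.percentile(X[m],[1,50,99]).round(4),'Y',np.percentile(Y[m],[1,50,99]).round(4),'Z',np.percentile(Z[m],[1,50,99]).round(4))
reg=(vv<230)&(d>0)
print('post');m=reg&(Z>.147)&(Z<.16)&(abs(Y-.02)<.03)&(X<-.05);rng(m);print(X[m].mean(),Y[m].mean())
print('dial');m=reg&(Z>.078)&(Z<.088)&(abs(Y-.06)<.07)&(abs(X+.085)<.07)&~dark;rng(m)
print('bridge');m=reg&(Z>.176)&(Z<.19);rng(m)
print('bar');m=reg&(Z>.1)&dark&(Y<-.05)&(X<-.02);rng(m)
for a in np.arange(-.12,-.03,.01):
    q=m&(abs(X-a)<.005); 
    if q.sum(): print(a.round(2),q.sum(),Y[q].mean().round(4),Z[q].max().round(4))
print('base');m=reg&(Z>.01)&(Z<.022)&(abs(Y)<.13)&(X<.06)&(X>-.16);rng(m)
E
python3 - <<'E'
import cv2
im=cv2.imread('pics/w1.png')[100:220,150:370]
cv2.imwrite('pics/w1c.png',cv2.resize(im,None,fx=3.5,fy=3.5,interpolation=cv2.INTER_CUBIC))
E
```

```text
post
167 X [-0.0979 -0.0899 -0.0834] Y [0.0082 0.0157 0.0221] Z [0.1475 0.152  0.1539]
-0.09007516877927117 0.01532440719154418
dial
5386 X [-0.1362 -0.0761 -0.03  ] Y [0.0059 0.0634 0.1135] Z [0.0806 0.0825 0.0843]
bridge
5996 X [-0.0252 -0.0087  0.0073] Y [-0.0687 -0.0009  0.0666] Z [0.1764 0.1784 0.1822]
bar
625 X [-0.1051 -0.0758 -0.0484] Y [-0.0917 -0.0853 -0.0807] Z [0.1505 0.1549 0.1567]
-0.11 8 -0.0856 0.1559
-0.1 100 -0.0854 0.1565
-0.09 103 -0.0854 0.1569
-0.08 106 -0.0855 0.1567
-0.07 111 -0.0857 0.1568
-0.06 116 -0.0859 0.1568
-0.05 81 -0.0858 0.1571
base
4641 X [-0.1269 -0.0701  0.0401] Y [-0.0936 -0.0425  0.0924] Z [0.0124 0.0154 0.0188]
```

View pics/w1c.png

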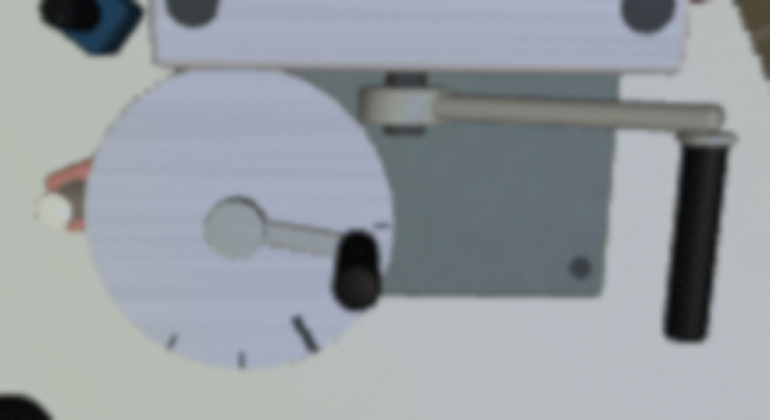

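Call:
apply_moves:
  targets:
    - [0, 0, 0, 0, -1]
    - [0, 0, 0, 0, -1]
    - [0, 0, 0, 0, -1]
    - [0, 0, 0, 0, -1]
    - [0, 0, 0, 0, -1]
    - [0, 0, 0, 0, -1]
    - [0, 0, 0, 0, -1]
    - [0, 0, 0, 0, -1]

```text
time_s: 4.45
tool_pos: [0.4644, 0.2909, 0.3016]
tcp_rot: [2.066, 2.367, 0.001]
contact_force: [-0.3, 0.2, 0.9]
gripper_width: 0.0851
```

Call:
apply_moves:
  targets:
    - [0, 0, 0, 0, -1]
    - [0, 0, 0, 0, -1]
    - [0, 0, 0, 0, -1]
    - [0, 0, 0, 0, -1]
    - [0, 0, 0, 0, -1]
    - [0, 0, 0, 0, -1]
    - [0, 0, 0, 0, -1]
    - [0, 0, 0, 0, -1]

```text
time_s: 5.25
tool_pos: [0.4644, 0.2909, 0.3016]
tcp_rot: [1.216, 2.896, 0.001]
contact_force: [0.1, -0.2, 0.2]
gripper_width: 0.0849
```

Call:
apply_moves:
  targets:
    - [0, 0, 0, 0, -1]
    - [0, 0, 0, 0, -1]
    - [0, 0, 0, 0, -1]
    - [0, 0, 0, 0, -1]
    - [0, 0, 0, 0, -1]
    - [0, 0, 0, 0, -1]
    - [0, 0, 0, 0, -1]
    - [0, 0, 0, 0, -1]

```text
time_s: 6.05
tool_pos: [0.4644, 0.2909, 0.3016]
tcp_rot: [0.243, 3.132, 0.001]
contact_force: [-0.3, -0.4, -0.7]
gripper_width: 0.0854
```

Call:
apply_moves:
  targets:
    - [0, 0, 0, 0, -1]
    - [0, 0, 0, 0, -1]
    - [0, 0, 0, 0, -1]
    - [0, 0, 0, 0, -1]
    - [0, 0, 0, 0, -1]
    - [0, 0, 0, 0, -1]
    - [0, 0, 0, 0, -1]
    - [0, 0, 0, 0, -1]

```text
time_s: 6.85
tool_pos: [0.4644, 0.2909, 0.3016]
tcp_rot: [-0.754, 3.049, 0.0]
contact_force: [-0.4, -0.6, -0.6]
gripper_width: 0.0853
```

Call:
apply_moves:
  targets:
    - [0, 0, 0, 0, -1]
    - [0, 0, 0, 0, -1]
    - [0, 0, 0, 0, -1]
    - [0, 0, 0, 0, -1]
    - [0, 0, 0, 0, -1]
    - [0, 0, 0, 0, -1]
    - [0, 0, 0, 0, -1]
    - [0, 0, 0, 0, -0.27]

```text
time_s: 7.65
tool_pos: [0.4645, 0.2909, 0.3016]
tcp_rot: [-1.594, 2.707, 0.0]
contact_force: [0.3, -0.1, -0.0]
gripper_width: 0.0854
```

```bash
python3 - <<'E'
from h import *
s=read_state();print(s['time_s'],s['joints'].round(3),s['tool_pos'].round(4),theta(s),s['tcp_rot'])
P=(.520,.365,1.064)
g=pw(P,(-.090,.0155,0));print(g)
plan([(g[0],g[1],.22,1.064-np.pi),(g[0],g[1],.118,1.064-np.pi)])
E
python3 look.py w2.png preload_grip preload_axis cam_handle
```

```text
7.65 [ 0.56   0.182  0.181  1.569 -0.    -0.505] [0.4645 0.2909 0.3016] -2.077085153057562 [-1.59402523e+00  2.70656158e+00  1.28674073e-05]
[0.4627642  0.29383601 0.        ]
end [ 0.4626  0.2937  0.1181 -2.0779]
[[-0.02, 0.03, 0.82, 0.0], [-0.01, 0.03, 0.81, 0.01], [-0.0, -0.0, 0.68, -0.0], [-0.0, -0.0, 0.68, -0.0], [-0.0, -0.0, 0.68, -0.0]]
t 7.65 j [ 0.56   0.182  0.181  1.569 -0.    -0.505] tcp [0.4645 0.2909 0.3016] th -2.077 rv [-1.594  2.707  0.   ] F [ 0.34 -0.14 -0.03] w 0.0854
preload_grip [256.9, 178.3] 0.56 [0.4624 0.2933 0.135 ] depth [0.4606 0.2897 0.1525]
preload_axis [295.2, 182.0] 0.87 [0.4264 0.3182 0.135 ] depth [0.4259 0.3297 0.0954]
cam_handle [165.0, 190.1] 0.95 [0.5547 0.2532 0.15  ] depth [0.5524 0.2527 0.1554]
```

View pics/w2.png

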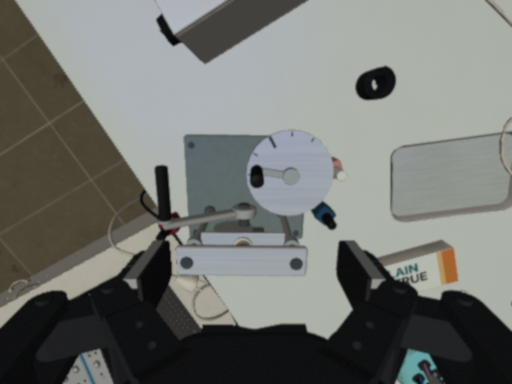

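Call:
apply_moves:
  targets:
    - [0, -0.02, 0.03, 0.8, 0]
    - [0, -0.01, 0.03, 0.8, 0]
    - [0, 0, 0, 0.7, 0]
    - [0, 0, 0, 0.7, 0]
    - [0, 0, 0, 0.65, 0]
    - [0, 0, 0, 0, 0]

```text
time_s: 8.45
tool_pos: [0.46, 0.2924, 0.1144]
tcp_rot: [1.588, -2.701, 0.0]
contact_force: [-1.2, -1.5, 0.3]
gripper_width: 0.0852
```

Call:
apply_moves:
  targets:
    - [1, 0, 0, 0, 0]
    - [1, 0, 0, 0, 0]
    - [1, 0, 0, 0, 0]
    - [1, 0, 0, 0, 0]
    - [1, 0, 0, 0, 0]
    - [1, 0, 0, 0, 0]
    - [1, 0, 0, 0, 0]
    - [1, 0, 0, 0, 0]

```text
time_s: 9.25
tool_pos: [0.463, 0.2945, 0.12]
tcp_rot: [-1.592, 2.706, 0.0]
contact_force: [-0.9, 0.1, 5.6]
gripper_width: 0.0145
```

```bash
python3 look.py w3.png preload_grip
```

```text
t 9.25 j [ 0.566  0.191 -0.207  1.171  0.    -0.497] tcp [0.463  0.2945 0.12  ] th -2.078 rv [-1.592  2.706  0.   ] F [-0.94  0.06  5.6 ] w 0.0145
preload_grip [251.2, 253.9] 0.64 [0.4637 0.2918 0.135 ] depth [0.46   0.2854 0.1487]
```

View pics/w3.png

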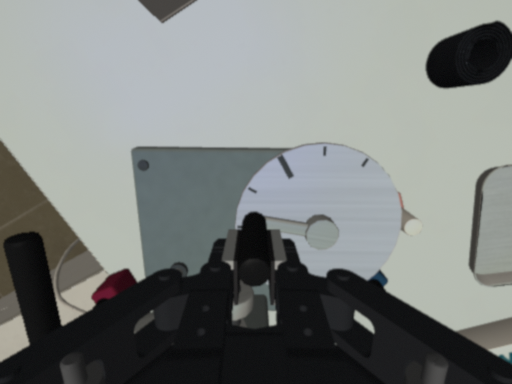

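```bash
python3 - <<'E'
from h import *
P=(.520,.365,1.064)
s=read_state();t=s['tool_pos'];c,sn=np.cos(P[2]),np.sin(P[2])
dx,dy=t[0]-P[0],t[1]-P[1];X=c*dx+sn*dy;Y=-sn*dx+c*dy
print(X,Y); rx,ry=X+.085,Y-.06;r=np.hypot(rx,ry);a0=np.arctan2(-rx,-ry);print(r,a0)
w=[]
n=16;r=.045
for i in range(1,n+1):
    a=a0+(1.05-a0)*i/n
    p=pw(P,(-.085-r*np.sin(a),.06-r*np.cos(a),0)); w.append((p[0],p[1],t[2],theta(s)-(a-a0)))
plan(w)
E
```

```text
-0.08935062111608125 0.015610361558401509
0.044602330713445125 0.09769780577926132
end [ 0.427   0.2748  0.12   -3.0297]
[[0.05, -0.0, -0.0, 0.74], [0.06, 0.01, -0.0, 0.75], [0.05, 0.0, -0.0, 0.74], [0.05, 0.01, -0.0, 0.75], [0.06, 0.01, -0.0, 0.74], [0.05, 0.0, -0.0, 0.74], [0.05, 0.01, -0.0, 0.75], [0.06, 0.01, -0.0, 0.74]]
[[0.05, 0.0, -0.0, 0.75], [0.05, 0.01, -0.0, 0.74], [0.05, 0.01, -0.0, 0.74], [0.06, 0.0, -0.0, 0.75], [0.05, 0.01, -0.0, 0.74], [0.05, 0.01, -0.0, 0.75], [0.06, 0.0, -0.0, 0.74], [0.05, 0.01, -0.0, 0.74]]
```

Call:
apply_moves:
  targets:
    - [1, 0.05, 0, 0, 0.74]
    - [1, 0.06, 0.01, 0, 0.75]
    - [1, 0.05, 0, 0, 0.74]
    - [1, 0.05, 0.01, 0, 0.75]
    - [1, 0.06, 0.01, 0, 0.74]
    - [1, 0.05, 0, 0, 0.74]
    - [1, 0.05, 0.01, 0, 0.75]
    - [1, 0.06, 0.01, 0, 0.74]

```text
time_s: 10.15
tool_pos: [0.4471, 0.2808, 0.1199]
tcp_rot: [-0.907, 3.006, 0.004]
contact_force: [-0.9, 3.4, 4.3]
gripper_width: 0.0143
```

```bash
python3 look.py w4.png
```

```text
t 10.15 j [ 0.56   0.153 -0.254  1.162  0.002 -0.026] tcp [0.4471 0.2808 0.1199] th -2.556 rv [-0.907  3.006  0.004] F [-0.92  3.41  4.26] w 0.0143
```

View pics/w4.png

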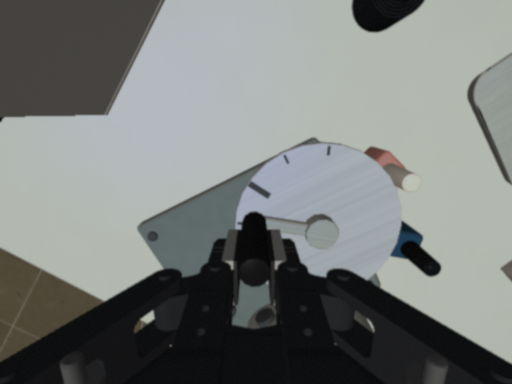

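The arm now lies near the 30° tick with the lever following; the thick tick is at (259,189). Continuing the arc.

Call:
apply_moves:
  targets:
    - [1, 0.05, 0, 0, 0.75]
    - [1, 0.05, 0.01, 0, 0.74]
    - [1, 0.05, 0.01, 0, 0.74]
    - [1, 0.06, 0, 0, 0.75]
    - [1, 0.05, 0.01, 0, 0.74]
    - [1, 0.05, 0.01, 0, 0.75]
    - [1, 0.06, 0, 0, 0.74]
    - [1, 0.05, 0.01, 0, 0.74]

```text
time_s: 11.0
tool_pos: [0.4268, 0.2759, 0.1199]
tcp_rot: [-0.175, 3.136, 0.005]
contact_force: [-2.1, 4.7, 6.5]
gripper_width: 0.0144
```

Call:
apply_moves:
  targets:
    - [1, 0, 0, 0, 0]
    - [1, 0, 0, 0, 0]
    - [1, 0, 0, 0, 0]

```text
time_s: 11.3
tool_pos: [0.4267, 0.2759, 0.1199]
tcp_rot: [-0.179, 3.136, 0.006]
contact_force: [-2.9, 4.7, 5.1]
gripper_width: 0.0144
```

```bash
python3 look.py w5.png; python3 - <<'E'
from h import *
P=(.520,.365,1.064)
s=read_state();t=s['tool_pos'];c,sn=np.cos(P[2]),np.sin(P[2])
dx,dy=t[0]-P[0],t[1]-P[1];X=c*dx+sn*dy;Y=-sn*dx+c*dy
print(X,Y); rx,ry=X+.085,Y-.06;r=np.hypot(rx,ry);a0=np.arctan2(-rx,-ry);print(r,a0)
im=cv2.imread('pics/w5.png')[110:300,200:430];cv2.imwrite('pics/w5c.png',cv2.resize(im,None,fx=3,fy=3,interpolation=cv2.INTER_CUBIC))
E
```

```text
t 11.3 j [ 0.572  0.116 -0.296  1.156  0.003  0.459] tcp [0.4267 0.2759 0.1199] th -3.028 rv [-0.179  3.136  0.006] F [-2.89  4.66  5.09] w 0.0144
-0.12314586235840375 0.03831804140120801
0.043877262263568965 1.0539392313818834
```

View pics/w5c.png

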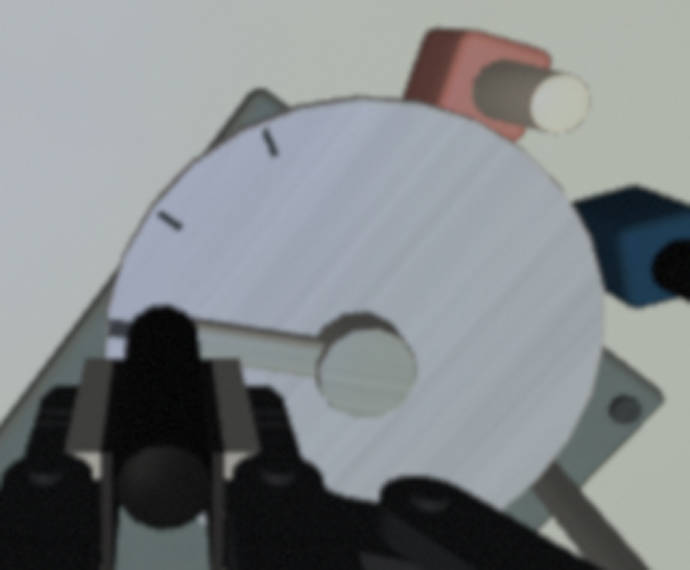

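Call:
apply_moves:
  targets:
    - [0, 0, 0, 0, 0]
    - [0, 0, 0, 0, 0]
    - [0, 0, 0, 0, 0]
    - [0, 0, 0, 0, 0]
    - [0, 0, 0, 0, 0]
    - [0, 0, 0, 0, 0]

```text
time_s: 11.95
tool_pos: [0.4265, 0.2743, 0.1187]
tcp_rot: [0.175, -3.137, 0.0]
contact_force: [-0.0, 0.6, 0.1]
gripper_width: 0.0854
```

Call:
apply_moves:
  targets:
    - [0, 0, 0, -0.5, 0]
    - [0, 0, 0, -0.9, 0]
    - [0, 0, 0, -0.9, 0]
    - [0, 0, 0, -0.9, 0]
    - [0, 0, 0, -0.4, 0]
    - [0, 0, 0, 0, 0]
    - [0, 0, 0, 0, 0]

```text
time_s: 12.65
tool_pos: [0.4267, 0.2745, 0.2985]
tcp_rot: [-0.175, 3.136, 0.0]
contact_force: [-0.1, 0.6, -0.4]
gripper_width: 0.0853
```

```bash
python3 look.py w6.png preload_grip preload_axis cam_handle;  python3 - <<'E'
from h import *
im=cv2.imread('pics/w6.png');cv2.imwrite('pics/w6c.png',cv2.resize(im[90:290,100:400],None,fx=2.6,fy=2.6,interpolation=cv2.INTER_CUBIC))
L=np.load('last.npz');K,M,d=L['K'],L['M'],L['d']
P=(.520,.365,1.064)
vv,uu=np.mgrid[0:384,0:512]
Mi=np.linalg.inv(M)
pts=np.stack([(uu-K[0,2])/K[0,0]*d,-(vv-K[1,2])/K[1,1]*d,-d],-1)@Mi[:3,:3].T+Mi[:3,3]
c,s=np.cos(P[2]),np.sin(P[2])
X=c*(pts[...,0]-P[0])+s*(pts[...,1]-P[1]);Y=-s*(pts[...,0]-P[0])+c*(pts[...,1]-P[1]);Z=pts[...,2]
dark=im.max(2)<60
m=(vv<240)&(d>0)&(Z>.147)&(Z<.16)&(X<-.05)&(Y>-.03)&(Y<.08)
x,y=X[m].mean(),Y[m].mean();print(m.sum(),x,y,np.arctan2(-x-.085,.06-y))
m=(d>0)&(vv<300)&(Z>.078)&(Z<.088)&(abs(Y-.06)<.065)&(abs(X+.085)<.065)&~dark
print('dial',np.percentile(X[m],[0.2,99.8]),np.percentile(Y[m],[.2,99.8]))
tk=(d>0)&(Z>.078)&(Z<.09)&(np.hypot(X+.085,Y-.06)<.057)&(np.hypot(X+.085,Y-.06)>.035)&(im.max(2)<110)
n,lab,st,ce=cv2.connectedComponentsWithStats(tk.astype(np.uint8))
for i in range(1,n):
    if st[i,4]>5:
        q=lab==i; print(st[i,4],ce[i].round(),np.degrees(np.arctan2(-X[q].mean()-.085,.06-Y[q].mean())))
E
```

```text
t 12.65 j [ 0.572  0.102  0.081  1.549 -0.     0.46 ] tcp [0.4267 0.2745 0.2985] th -3.03 rv [-0.175  3.136  0.   ] F [-0.14  0.62 -0.43] w 0.0853
preload_grip [255.2, 176.7] 0.62 [0.4253 0.276  0.135 ] depth [0.4213 0.2754 0.1532]
preload_axis [298.4, 185.2] 0.64 [0.4297 0.3255 0.135 ] depth [0.442  0.3354 0.0834]
preload_axis [299.6, 220.3] 0.63 [0.4714 0.3335 0.135 ] depth [0.5166 0.3599 0.0145]
cam_handle [222.6, 282.8] 0.89 [0.5549 0.2515 0.15  ] depth [0.5517 0.2517 0.1548]
991 -0.2490934588863749 0.030466476348487703 1.3927228617819558
dial [-0.14069013 -0.02820331] [0.00363787 0.1160016 ]
10 [247. 169.] 59.36760257542719
```

View pics/w6c.png

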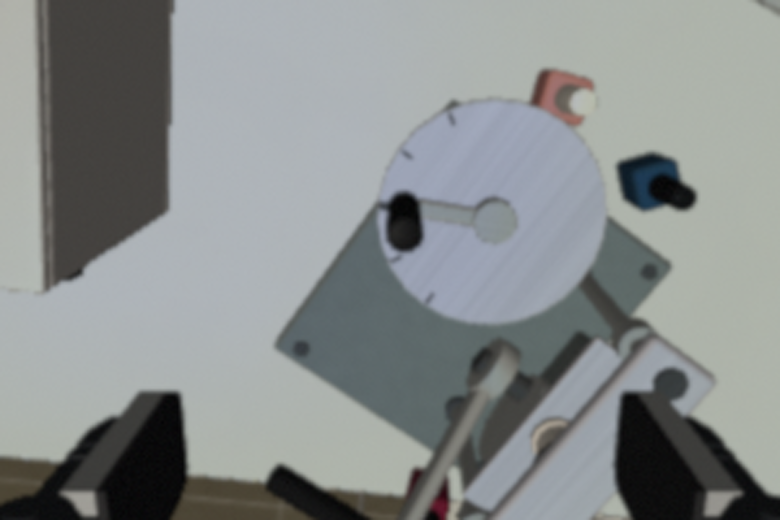

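```bash
python3 - <<'E'
from h import *
im=cv2.imread('pics/w6.png')
L=np.load('last.npz');K,M,d=L['K'],L['M'],L['d']
P=(.520,.365,1.064)
vv,uu=np.mgrid[0:384,0:512]
Mi=np.linalg.inv(M)
pts=np.stack([(uu-K[0,2])/K[0,0]*d,-(vv-K[1,2])/K[1,1]*d,-d],-1)@Mi[:3,:3].T+Mi[:3,3]
c,s=np.cos(P[2]),np.sin(P[2])
X=c*(pts[...,0]-P[0])+s*(pts[...,1]-P[1]);Y=-s*(pts[...,0]-P[0])+c*(pts[...,1]-P[1]);Z=pts[...,2]
m=(vv<240)&(d>0)&(Z>.149)&(Z<.16)&(X<-.05)&(X>-.16)&(Y>-.03)&(Y<.08)
x,y=X[m].mean(),Y[m].mean();print(m.sum(),x,y,np.arctan2(-x-.085,.06-y))
m=(Z>.089)&(Z<.1)&(np.hypot(X+.085,Y-.06)<.034)&(np.hypot(X+.085,Y-.06)>.014)&(d>0)
x,y=X[m].mean(),Y[m].mean();print('arm',m.sum(),np.arctan2(-x-.085,.06-y))
m=(d>0)&(Z>.1)&(im.max(2)<60)&(Y<-.05)&(Y>-.11)&(X<-.03)&(X>-.12)
print(m.sum(),np.percentile(X[m],[1,99]),Y[m].mean(),Z[m].max())
s=read_state()
h=pw(P,(-.080,-.0857,0)); print(h)
plan([(h[0],h[1],.26,1.064-np.pi)])
E
```

```text
166 -0.12453355975106924 0.04021249941469004 1.106729502009473
arm 115 1.1015762856544085
597 [-0.10775372 -0.04699044] -0.08461383015601427 0.15726402740290318
[0.55609755 0.25345872 0.        ]
end [ 0.556   0.2532  0.2598 -2.0778]
[[-0.2, -0.05, 0.06, -0.92], [-0.19, -0.07, 0.05, -0.91], [-0.18, -0.08, 0.06, -0.92], [-0.18, -0.1, 0.06, -0.91], [-0.17, -0.11, 0.06, -0.92], [-0.16, -0.12, 0.05, -0.91], [-0.16, -0.13, 0.06, -0.92], [-0.14, -0.14, 0.06, -0.91]]
[[-0.13, -0.15, 0.06, -0.92], [-0.13, -0.17, 0.05, -0.92], [-0.11, -0.17, 0.06, -0.91], [-0.09, -0.17, 0.06, -0.92], [-0.08, -0.19, 0.06, -0.91]]
```

```bash
python3 - <<'E'
from h import *
from scipy.optimize import least_squares
im=cv2.imread('pics/w6.png')
L=np.load('last.npz');K,M=L['K'],L['M']
P=(.520,.365,1.064)
f=lambda a,b:np.array([100+a/2.6,90+b/2.6])
ob={90:f(406,154),120:f(451,118),30:f(394,258),0:f(430,297)}
def pr(v,ang,r,z): return proj(K,M,pw((v[0],v[1],P[2]),(-r*np.sin(ang),-r*np.cos(ang),z)))
fun=lambda v:np.concatenate([pr(v,np.radians(a)+v[3],v[2],.083)-o for a,o in ob.items()])
r=least_squares(fun,[.426,.32,.052,0],x_scale=[.01,.01,.01,.1]);v=r.x;print(v,fun(v).round(2),pw(P,(-.085,.06,0)))
top=f(404,235)
for a in [.95,1.0,1.05,1.1,1.15]: print(a,(pr(v,a+v[3],.045,.153)-top).round(2), (pr(v,a+v[3],.045,.135)).round(1))
print('hub',proj(K,M,[v[0],v[1],.097]),f(495,221))
cv2.imwrite('pics/w6d.png',cv2.resize(im[150:220,230:310],None,fx=8,fy=8,interpolation=cv2.INTER_CUBIC))
E
```

```text
[0.4273259  0.32103194 0.05301119 0.00757768] [ 0.1  -0.05 -0.21 -0.08  0.53 -0.06 -0.42  0.2 ] [0.42628457 0.31980689 0.        ]
0.95 [-0.53  6.27] [254.8 182.6]
1.0 [-0.46  4.22] [254.9 180.6]
1.05 [-0.29  2.16] [255.  178.7]
1.1 [-0.01  0.11] [255.3 176.7]
1.15 [ 0.37 -1.93] [255.6 174.8]
hub [290.52456751 175.44864847] [290.38461538 175.        ]
```

View pics/w6d.png

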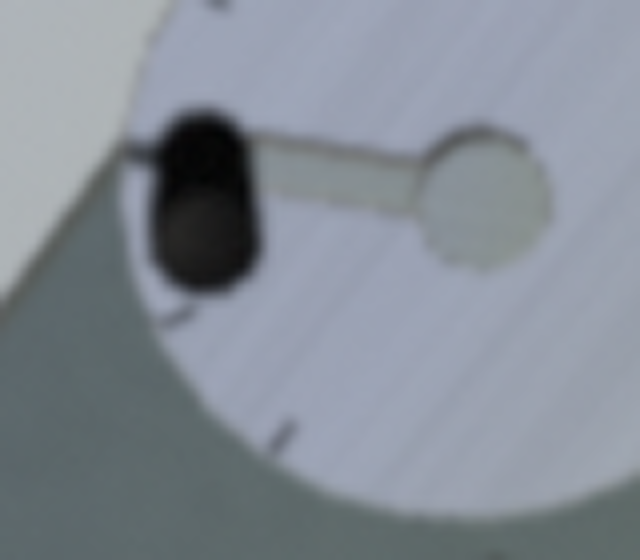

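Call:
apply_moves:
  targets:
    - [0, -0.2, -0.05, 0, -0.92]
    - [0, -0.19, -0.07, 0, -0.92]
    - [0, -0.18, -0.08, 0, -0.92]
    - [0, -0.18, -0.1, 0, -0.91]
    - [0, -0.17, -0.11, 0, -0.92]
    - [0, -0.16, -0.12, 0, -0.91]
    - [0, -0.16, -0.13, 0, -0.92]
    - [0, -0.14, -0.14, 0, -0.91]

```text
time_s: 13.65
tool_pos: [0.5066, 0.2615, 0.2976]
tcp_rot: [1.078, -2.949, 0.0]
contact_force: [-0.0, 1.0, 0.2]
gripper_width: 0.0854
```

Call:
apply_moves:
  targets:
    - [0, -0.13, -0.15, 0, -0.92]
    - [0, -0.13, -0.17, 0, -0.91]
    - [0, -0.11, -0.17, 0, -0.91]
    - [0, -0.09, -0.17, 0, -0.92]
    - [0, -0.08, -0.19, 0, -0.91]
    - [0, 0, 0, 0, 0]
    - [0, 0, 0, 0, 0]

```text
time_s: 14.35
tool_pos: [0.5562, 0.2535, 0.2978]
tcp_rot: [1.59, -2.708, -0.001]
contact_force: [-0.3, -1.0, -0.2]
gripper_width: 0.0856
```

```bash
python3 look.py w7.png preload_grip cam_handle;  python3 - <<'E'
from h import *
im=cv2.imread('pics/w7.png');cv2.imwrite('pics/w7c.png',cv2.resize(im[80:280,150:450],None,fx=2.6,fy=2.6,interpolation=cv2.INTER_CUBIC))
L=np.load('last.npz');K,M,d=L['K'],L['M'],L['d']
P=(.520,.365,1.064)
vv,uu=np.mgrid[0:384,0:512]
Mi=np.linalg.inv(M)
pts=np.stack([(uu-K[0,2])/K[0,0]*d,-(vv-K[1,2])/K[1,1]*d,-d],-1)@Mi[:3,:3].T+Mi[:3,3]
c,s=np.cos(P[2]),np.sin(P[2])
X=c*(pts[...,0]-P[0])+s*(pts[...,1]-P[1]);Y=-s*(pts[...,0]-P[0])+c*(pts[...,1]-P[1]);Z=pts[...,2]
m=(d>0)&(Z>.149)&(Z<.16)&(X<-.05)&(X>-.16)&(Y>-.0)&(Y<.08)
x,y=X[m].mean(),Y[m].mean();print(m.sum(),x,y,np.arctan2(-x-.085,.06-y))
m=(Z>.089)&(Z<.1)&(np.hypot(X+.085,Y-.06)<.034)&(np.hypot(X+.085,Y-.06)>.014)&(d>0)
x,y=X[m].mean(),Y[m].mean();print('arm',m.sum(),np.arctan2(-x-.085,.06-y))
m=(d>0)&(Z>.1)&(im.max(2)<60)&(Y<-.05)&(Y>-.11)&(X<-.03)&(X>-.12)
print(m.sum(),np.percentile(X[m],[1,99]),Y[m].mean(),Z[m].max())
E
```

```text
t 14.35 j [ 0.428  0.312  0.34   1.6    0.    -0.634] tcp [0.5562 0.2535 0.2978] th -2.08 rv [ 1.590e+00 -2.708e+00 -1.000e-03] F [-0.26 -0.96 -0.16] w 0.0856
preload_grip [370.9, 141.8] 0.9 [0.4266 0.2797 0.135 ] depth [0.4318 0.2748 0.1518]
preload_grip [230.5, 214.0] 0.64 [0.6006 0.2772 0.135 ] depth [0.6258 0.3048 0.0364]
cam_handle [253.3, 180.1] 0.62 [0.5561 0.2518 0.15  ] depth [0.5556 0.2507 0.1549]
189 -0.1243735669088585 0.038379667926727055 1.0686383766243672
arm 119 1.0256450897607068
14567 [-0.10001623 -0.06162694] -0.08105974538042927 0.3985663377346794
```

View pics/w7c.png

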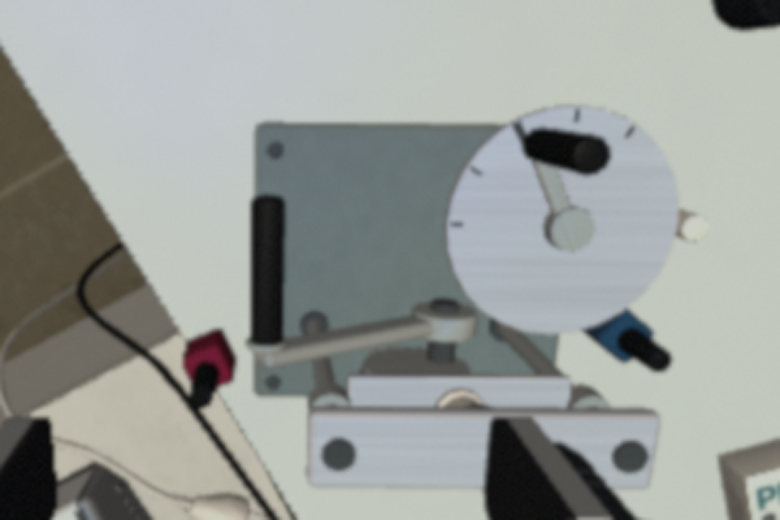

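Call:
apply_moves:
  targets:
    - [0, 0, 0, 0.9, 0]
    - [0, 0, 0, 0.9, 0]
    - [0, 0, 0, 0.9, 0]
    - [0, 0, 0, 0.6, 0]
    - [0, 0, 0, 0, 0]

```text
time_s: 15.0
tool_pos: [0.5534, 0.2525, 0.1292]
tcp_rot: [1.589, -2.701, -0.001]
contact_force: [-0.7, 0.6, 0.4]
gripper_width: 0.0856
```

```bash
python3 look.py w8.png
```

```text
t 15.0 j [ 0.428  0.306 -0.038  1.235  0.    -0.636] tcp [0.5534 0.2525 0.1292] th -2.078 rv [ 1.589e+00 -2.701e+00 -1.000e-03] F [-0.72  0.64  0.42] w 0.0856
```

View pics/w8.png

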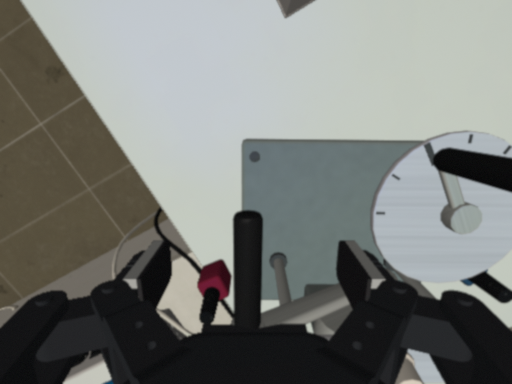

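Call:
apply_moves:
  targets:
    - [1, 0, 0, 0, 0]
    - [1, 0, 0, 0, 0]
    - [1, 0, 0, 0, 0]
    - [1, 0, 0, 0, 0]
    - [1, 0, 0, 0, 0]
    - [1, 0, 0, 0, 0]
    - [1, 0, 0, 0, 0]
    - [1, 0, 0, 0, 0]

```text
time_s: 15.85
tool_pos: [0.5575, 0.2533, 0.1345]
tcp_rot: [-1.591, 2.707, -0.002]
contact_force: [4.2, -2.8, 3.8]
gripper_width: 0.012
```

```bash
cat > cam.py <<'E'
from h import *
P=(.5203,.3653,1.064)
s=read_state();t=s['tool_pos'];c,sn=np.cos(P[2]),np.sin(P[2])
dx,dy=t[0]-P[0],t[1]-P[1];X=c*dx+sn*dy;Y=-sn*dx+c*dy;z=t[2]+.0187
print('X',X,'Y',Y,'z',z,'r',np.hypot(Y,z-.1),'phi',1.2042-np.arctan2(-Y,z-.1),'F',s['contact_force'],'w',s['gripper_width'],'th',theta(s),s['tool_pos'])
E
python3 cam.py; python3 look.py w9.png; python3 - <<'E'
from h import *
P=(.5203,.3653,1.064)
s=read_state();t=s['tool_pos']
import runpy
g=runpy.run_path('cam.py');X,Y,z=g['X'],g['Y'],g['z'];b0=np.arctan2(-Y,z-.1)
X0=X;dz=0
w=[];n=24
for i in range(1,n+1):
    b=b0*(1-i/n); p=pw(P,(X0,-.1*np.sin(b),.1+.1*np.cos(b)-.0187)); w.append((*p,theta(s)))
plan(w)
E
```

```text
X -0.07985005295993258 Y -0.08686183608036402 z 0.15320618982596795 r 0.10186204986671417 phi 0.18299144068152673 F [ 4.20875175 -2.83840079  3.76453669] w 0.011981498143561512 th -2.0784864034666906 [0.55748613 0.25332589 0.13450619]
t 15.85 j [ 4.270e-01  3.040e-01 -3.000e-02  1.235e+00 -1.000e-03 -6.360e-01] tcp [0.5575 0.2533 0.1345] th -2.078 rv [-1.591e+00  2.707e+00 -2.000e-03] F [ 4.21 -2.84  3.76] w 0.012
X -0.07984650414567121 Y -0.08688449534102574 z 0.15319795716431714 r 0.10187707385433312 phi 0.1828063542784366 F [ 4.22631969 -2.73779706  3.88959696] w 0.011724795057068556 th -2.0784645515621207 [0.55750766 0.25331799 0.13449796]
end [ 0.4815  0.2956  0.1815 -2.0785]
[[0.0, 0.08, -0.05, -0.0], [0.0, 0.05, -0.07, -0.0], [0.0, 0.05, -0.07, -0.0], [0.0, 0.05, -0.06, -0.0], [0.0, 0.06, -0.07, -0.0], [0.0, 0.06, -0.06, -0.0], [0.0, 0.06, -0.06, -0.0], [0.0, 0.07, -0.05, -0.0]]
[[0.0, 0.07, -0.05, -0.0], [0.0, 0.07, -0.05, -0.0], [0.0, 0.07, -0.05, -0.0], [0.0, 0.07, -0.04, -0.0], [0.0, 0.08, -0.04, -0.0], [0.0, 0.07, -0.04, -0.0], [0.0, 0.08, -0.03, -0.0], [0.0, 0.08, -0.03, -0.0]]
[[0.0, 0.08, -0.03, -0.0], [0.0, 0.08, -0.02, -0.0], [0.0, 0.09, -0.02, -0.0], [0.0, 0.08, -0.02, -0.0], [0.0, 0.08, -0.01, -0.0], [0.0, 0.09, -0.01, -0.0], [0.0, 0.08, -0.0, -0.0], [0.0, 0.09, -0.01, -0.0]]
```

View pics/w9.png

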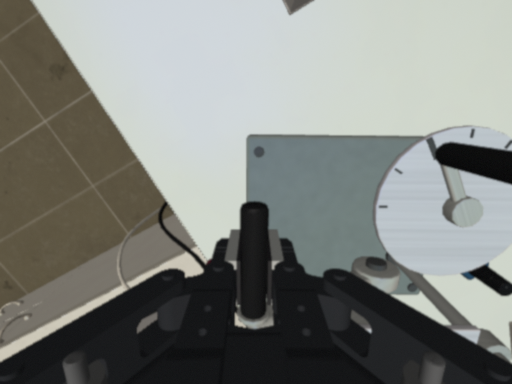

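Call:
apply_moves:
  targets:
    - [1, 0, 0.05, -0.06, 0]
    - [1, 0, 0.05, -0.07, 0]
    - [1, 0, 0.05, -0.07, 0]
    - [1, 0, 0.05, -0.06, 0]
    - [1, 0, 0.06, -0.07, 0]
    - [1, 0, 0.06, -0.06, 0]
    - [1, 0, 0.06, -0.06, 0]
    - [1, 0, 0.07, -0.05, 0]

```text
time_s: 16.7
tool_pos: [0.5405, 0.2628, 0.1605]
tcp_rot: [-1.587, 2.705, -0.012]
contact_force: [13.6, -9.3, 4.3]
gripper_width: 0.0117
```

```bash
python3 cam.py; python3 look.py w10.png
```

```text
X -0.0797742812144365 Y -0.06743335373647413 z 0.17924784967230206 r 0.10405517225891385 phi 0.49917372860865017 F [13.64600887 -9.28999727  4.28860835] w 0.011733385821077733 th -2.080117610958792 [0.54053651 0.26282231 0.16054785]
t 16.7 j [ 0.456  0.272 -0.014  1.278 -0.007 -0.606] tcp [0.5405 0.2628 0.1605] th -2.08 rv [-1.587  2.705 -0.012] F [13.65 -9.29  4.29] w 0.0117
```

View pics/w10.png

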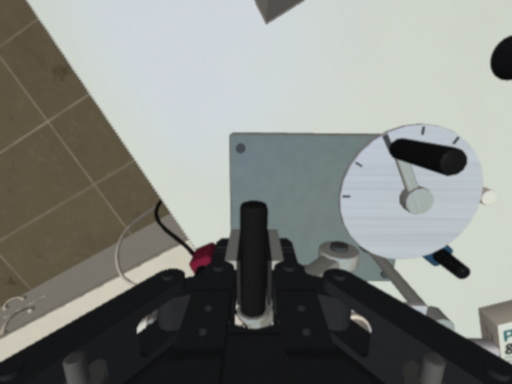

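Call:
apply_moves:
  targets:
    - [1, 0, 0.07, -0.05, 0]
    - [1, 0, 0.07, -0.05, 0]
    - [1, 0, 0.07, -0.05, 0]
    - [1, 0, 0.07, -0.04, 0]
    - [1, 0, 0.08, -0.04, 0]
    - [1, 0, 0.08, -0.04, 0]
    - [1, 0, 0.08, -0.03, 0]
    - [1, 0, 0.08, -0.03, 0]

```text
time_s: 17.55
tool_pos: [0.5164, 0.2765, 0.1804]
tcp_rot: [-1.583, 2.7, -0.018]
contact_force: [13.6, -15.0, 21.2]
gripper_width: 0.0116
```

```bash
python3 cam.py
```

```text
X -0.079476893821688 Y -0.03969752872122675 z 0.1991465248678167 r 0.10679853547655613 phi 0.8233552739101143 F [ 13.59248268 -15.00208054  21.17421953] w 0.01157177133881719 th -2.0813666447468036 [0.51643131 0.2765447  0.18044652]
```

Call:
apply_moves:
  targets:
    - [1, 0, 0.06, -0.08, 0]
    - [1, 0, 0.08, -0.06, 0]
    - [1, 0, 0.08, -0.04, 0]
    - [1, 0, 0.08, -0.02, 0]

```text
time_s: 17.95
tool_pos: [0.5007, 0.2855, 0.188]
tcp_rot: [-1.587, 2.703, -0.008]
contact_force: [10.5, -6.4, 9.3]
gripper_width: 0.0114
```

```bash
python3 cam.py; python3 look.py w11.png; python3 -c "
from h import *
im,d=save('scene','s11.png')
cv2.imwrite('pics/s11c.png',cv2.resize(im[200:330,200:370,::-1],None,fx=4,fy=4,interpolation=cv2.INTER_CUBIC))"
```

```text
X -0.07924221045953408 Y -0.02157885634778214 z 0.20668340655140702 r 0.10884390784371448 phi 1.0046226703569183 F [10.50564337 -6.38081235  9.27439266] w 0.011372879711295322 th -2.0795939525605616 [0.50070399 0.2855443  0.18798341]
t 17.95 j [ 0.521  0.22  -0.021  1.323 -0.005 -0.541] tcp [0.5007 0.2855 0.188 ] th -2.08 rv [-1.587  2.703 -0.008] F [10.51 -6.38  9.27] w 0.0114
```

View pics/w11.png

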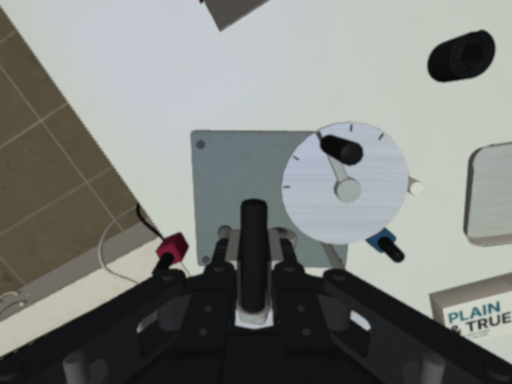

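View pics/s11c.png

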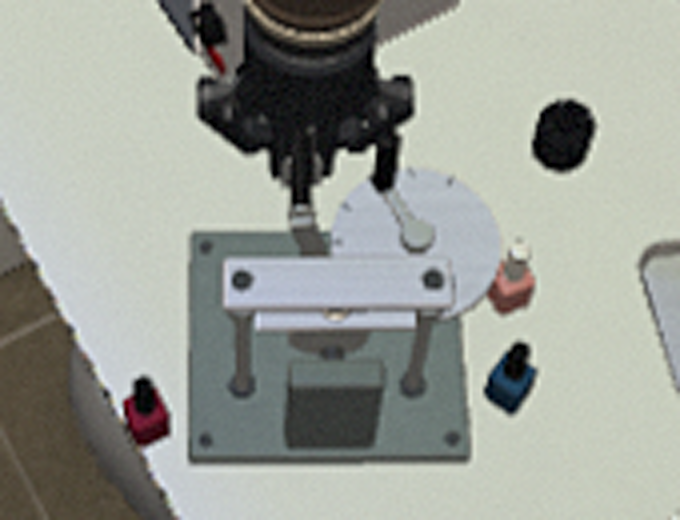

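Call:
apply_moves:
  targets:
    - [1, 0, 0.08, -0.03, 0]
    - [1, 0, 0.08, -0.02, 0]
    - [1, 0, 0.08, -0.02, 0]
    - [1, 0, 0.08, -0.01, 0]
    - [1, 0, 0.08, 0, 0]
    - [1, 0, 0, 0, 0]
    - [1, 0, 0, 0, 0]

```text
time_s: 18.75
tool_pos: [0.4826, 0.2959, 0.1917]
tcp_rot: [-1.589, 2.703, -0.006]
contact_force: [6.8, -2.8, 9.6]
gripper_width: 0.0115
```

```bash
python3 cam.py
```

```text
X -0.07899315378281639 Y -0.0007842879332633709 z 0.21038511172524776 r 0.1103878978790596 phi 1.1970951040214746 F [ 6.81224252 -2.82162369  9.59055425] w 0.01153241096176256 th -2.078891353249564 [0.48264411 0.29585529 0.19168511]
```

```bash
python3 look.py w12.png preload_grip cam_handle cam_axis; python3 -c "
from h import *
im,d=save('scene','s12.png')
cv2.imwrite('pics/s12c.png',cv2.resize(im[200:330,200:370,::-1],None,fx=4,fy=4,interpolation=cv2.INTER_CUBIC))
L=np.load('last.npz');K,M,d=L['K'],L['M'],L['d']
im=cv2.imread('pics/w12.png')
P=(.520,.365,1.064)
vv,uu=np.mgrid[0:384,0:512]
Mi=np.linalg.inv(M)
pts=np.stack([(uu-K[0,2])/K[0,0]*d,-(vv-K[1,2])/K[1,1]*d,-d],-1)@Mi[:3,:3].T+Mi[:3,3]
c,s=np.cos(P[2]),np.sin(P[2])
X=c*(pts[...,0]-P[0])+s*(pts[...,1]-P[1]);Y=-s*(pts[...,0]-P[0])+c*(pts[...,1]-P[1]);Z=pts[...,2]
m=(d>0)&(Z>.149)&(Z<.16)&(X<-.09)&(X>-.16)&(Y>-.0)&(Y<.08)
x,y=X[m].mean(),Y[m].mean();print(m.sum(),x,y,np.arctan2(-x-.085,.06-y))
m=(Z>.089)&(Z<.1)&(np.hypot(X+.085,Y-.06)<.034)&(np.hypot(X+.085,Y-.06)>.014)&(d>0)
x,y=X[m].mean(),Y[m].mean();print('arm',m.sum(),np.arctan2(-x-.085,.06-y))
m=(d>0)&(uu>235)&(uu<275)&(vv>195)&(vv<235)&(im.max(2)<60)
print('bar',m.sum(),X[m].mean(),Y[m].mean(),Z[m].mean(),Z[m].max())
"
```

```text
t 18.75 j [ 0.552  0.201 -0.037  1.327 -0.004 -0.511] tcp [0.4826 0.2959 0.1917] th -2.079 rv [-1.589  2.703 -0.006] F [ 6.81 -2.82  9.59] w 0.0115
preload_grip [310.4, 148.1] 0.74 [0.4261 0.2745 0.135 ] depth [0.4281 0.2708 0.1532]
preload_grip [251.4, 251.0] 0.44 [0.5018 0.3246 0.135 ] depth [0.4825 0.2922 0.206 ]
cam_handle [253.7, 247.5] 0.69 [0.4949 0.3161 0.15  ] depth [0.4806 0.2911 0.2057]
cam_axis [253.9, 199.3] 0.84 [0.4849 0.2978 0.1   ] depth [0.4691 0.2706 0.1996]
451 -0.12453031646835142 0.03889483694344061 1.0803993630826223
arm 148 1.0076261837447729
bar 928 -0.09961301549915491 -0.0014579261605173783 0.20448659088212956 0.20814895755727614
```

View pics/w12.png

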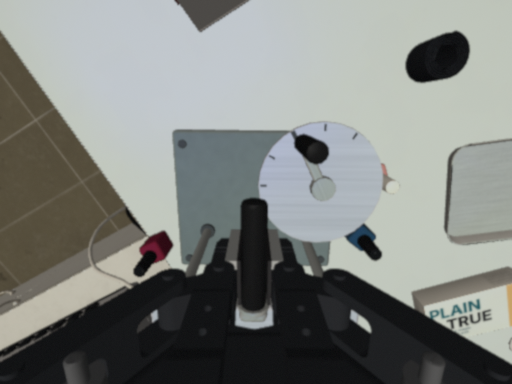

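View pics/s12c.png

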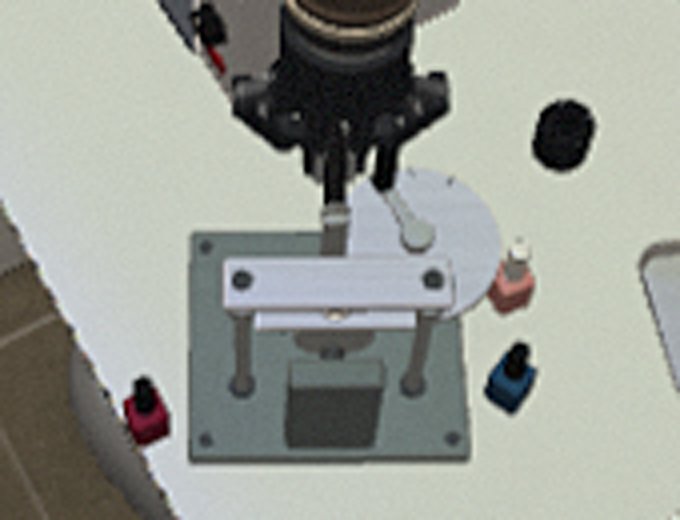

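Call:
apply_moves:
  targets:
    - [1, 0, 0.02, 0, 0]
    - [1, 0, 0, 0, 0]
    - [1, 0, 0, 0, 0]
    - [1, 0, 0, 0, 0]
    - [1, 0, 0, 0, 0]
    - [1, 0, 0, 0, 0]
    - [1, 0, 0, 0, 0]
    - [1, 0, 0, 0, 0]

```text
time_s: 19.8
tool_pos: [0.4822, 0.2961, 0.1917]
tcp_rot: [-1.588, 2.703, -0.007]
contact_force: [9.1, -4.7, 9.5]
gripper_width: 0.0115
```

```bash
python3 cam.py; python3 -c "
from station import *
print(read_state()['qd'].round(4)); hand_in()"
```

```text
X -0.07900127472730191 Y -0.00032378372708138925 z 0.21036635631183231 r 0.11036683125582726 phi 1.2012662907700937 F [ 9.05098534 -4.71986559  9.54539831] w 0.01151005532484284 th -2.0792157138746084 [0.48223754 0.29607171 0.19166636]
[ 0.0003 -0.0008  0.0004 -0.0003 -0.0008 -0.001 ]
the job is handed in; nothing more can be done
```

I set the preload lever to the thick 60° tick and let go. Then I pinched the cam handle, swung it upright, and handed in at about 19.8 s with the handle still gripped.

**Last checks:**
- **Cam lever:** the gripper position puts it at about 1.20 rad. The handle bar showed within 1.5 mm of straight above the hinge and about 200 mm up. The arm was still, and the tool was feeling about 14 N from the handle.
- **Lift table:** I did not measure its height directly. I only inferred it from the lever being upright.
- **Preload lever:** my readings after release disagreed somewhat, from 1.01 to 1.11 rad. All lie inside the 0.927 to 1.167 band.
- **Loose things:** the three bottles and the strap roll looked unmoved and upright in the last pictures. I did not check the bowl and jar again, but the arm did not work near them.

**Off plan:** during the swing the bar crept about 7 mm towards the fingertips, and the force on the tool rose to about 29 N. I raised the tool path slightly, which brought it down.

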